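# Hang the trim basket on the card slitter and restart it

### The job

The slitter's blue wire trim basket has been emptied and left on the bench. Hang it by its handle on the orange hook on the front of the card slitter, so that it hangs freely below the hook under the trim slot, and let go; then press the yellow reset button fully in and release it, and after that press the green start button fully in and release it. Press neither of these before the basket hangs, leave the red stop button alone and do not disturb the other things on the bench.

Things in the scene. Friction and masses are not known exactly. Their poses are not given: they have to be found in the camera images.
- basket: Blue wire trim basket, empty, about 0.26 kg, upright on the bench: an open box 90 (x) by 130 (y) by 80 mm high, walls 4 mm; origin at the centre of its underside, z up. Its rigid handle of 8 mm round wire lies in its y-z plane (x = 0): from the middles of the short rims it slopes in and up to a narrow hand loop on top. Same either way round (half a turn).
- basket_loop (a point): Centre of the basket's hand loop, the place to grasp: 130 mm above the underside, 50 mm above the rim. The loop's two upright sides stand at y = +-24 mm (56 mm over their outsides, 40 mm clear between) and run from 22 mm below this point to 13 mm above it; the loop is open below to the basket's mouth. Axes as the basket.
- basket_bar (a point): Middle of the hanging bar that closes the loop's top, on the centreline of the 8 mm wire: 152 mm above the underside, 22 mm above basket_loop. The bar runs 24 mm along the basket's y, then bends down 9 mm to the loop's sides. Axes as the basket.
- slitter: Card slitter, fixed grey bench machine, 390 mm wide (y = -210 to 180), 375 deep, 410 high at the back. Origin at bench height under its flat front; x into the machine, y along the front, z up. Front face: plane x = 0, up to 235 mm. From 235 to 285 mm up the head (black and yellow edge) overhangs it by 40 mm over the whole width: a gripper pointing straight down at the hook would strike it.
- hook: Orange-coated steel hook on the slitter's front (this frame is the slitter's; its place is hook_seat): 10 mm round bar in the slitter's x-z plane. The arm leaves the face, falls a little to the seat 62 mm out, then turns up to a tip whose end is 31 mm out from the seat and 18 mm above hook_seat.
- hook_seat (a point): Where the centreline of the basket's bar rests in the hook: 62 mm out from the front face, 203 mm above the bench, slitter y = +105 mm. Axes as the slitter (x into the machine). The bar must come over the hook's tip and down into the dip; the basket's y axis then lies along the front, its underside 51 mm above the bench, 17 mm free behind it.
- reset_button_top (a point): Centre of the top of the yellow reset button, 28 mm across, standing 16 mm above the face of the sloping console; of the three in the row the nearest to the hook. Moves with the button. z points straight out of the console, 35 degrees from vertical, away from the machine; y along the front.
- start_button_top (a point): The same for the green start button, the middle of the row, 50 mm from either neighbour. The console (display, keys, buttons) stands out from the front between slitter y = -195 and -5 mm; its face runs from 188 mm high at the machine down to 102 mm high, 136 mm out.
- reset_button (a joint): Travel of the yellow button, 0 out to 0.006 m fully in; spring, about 1.2 N to start and 4 N fully in.
- start_button (a joint): Travel of the green button, 0 out to 0.006 m fully in; same spring.
- stop_button (a joint): Travel of the red stop button, 50 mm beyond the green one: leave it alone.
- tape_dispenser: Bystander: black desk tape dispenser, 130 x 55 x 82 mm; origin at the centre of its underside.
- stapler: Bystander: red and black stapler, 140 mm long, 60 mm high; origin at the centre of its underside.
- envelopes: Bystander: banded bundle of envelopes lying flat, 110 x 220 x 34 mm; origin at the centre of its underside.
- pen_mug: Bystander: white mug holding pens, 80 mm across, pens up to 150 mm high; origin at the centre of its underside.
- glue_bottle: Bystander: white bottle with orange cap, 56 mm across, 125 mm high; origin at the centre of its underside.
- rubber_stamp: Bystander: wooden hand stamp, 45 x 70 mm, 80 mm high; origin at the centre of its underside.
- card_box: Bystander: shallow cardboard box of cards, 110 x 200 x 50 mm; origin at the centre of its underside.
Not all that is in view belongs to the job. Several things look just like the basket: the one meant starts farthest to the robot's left.

How it is judged:
On the way, in this order (a step that is already met when the one before it is completed fails the run):
1. the basket hangs by its bar in the hook, upright, and the fingers have let go of it (x of basket_bar in the frame of hook_seat between -0.014 and 0.014 m and y of basket_bar in the frame of hook_seat between -0.02 and 0.02 m and z of basket_bar in the frame of hook_seat between -0.01 and 0.01 m and contact force between basket and hook above 0.5 N and angle between basket_bar's own z axis and vertical below 0.21 rad and contact force between the fingers and basket below 0.05 N), for 0.3 s.
2. the yellow reset button is pressed in at least 4.5 of its 6 mm, the green one out (value of joint reset_button above 0.0045 m and value of joint start_button below 0.0015 m), for 0.05 s.
3. the green start button is pressed in at least 4.5 of its 6 mm, the yellow one out again (value of joint start_button above 0.0045 m and value of joint reset_button below 0.0015 m), for 0.05 s.
At the end, for the whole second after the job is handed in: The basket's bar rests in the hook (within 14 mm of the seat along the hook, 20 mm sideways, 10 mm in height, carried by the hook), the basket hangs within 12 degrees of upright and at rest, and all three buttons are out again (within 1.5 mm) (x of basket_bar in the frame of hook_seat between -0.014 and 0.014 m and y of basket_bar in the frame of hook_seat between -0.02 and 0.02 m and z of basket_bar in the frame of hook_seat between -0.01 and 0.01 m and contact force between basket and hook above 0.5 N and angle between basket_bar's own z axis and vertical below 0.21 rad and linear speed of basket below 0.04 m/s and angular speed of basket below 0.4 rad/s and value of joint each of reset_button, start_button, stop_button below 0.0015 m); the robot touches nothing.
It fails at once if the yellow or green button pressed (over 3 mm) while the basket is not on the hook (distance between basket_bar and hook_seat above 0.03 m and value of joint any of reset_button, start_button above 0.003 m).
It fails at once if the red stop button pressed (over 2 mm) (value of joint stop_button above 0.002 m).
It fails at once if a bystander moved by more than 30 mm (distance of any of tape_dispenser, stapler, envelopes, pen_mug, glue_bottle, rubber_stamp, card_box from where it was at the start of the episode above 0.03 m).
It also fails if it takes over 50 s, if anything falls off the work surface, if the arm or the gripper's body presses on something with over 40 N, if the wrist force passes 120 N, or if a joint passes its speed limit or range.

### The arm

A 6-joint arm with a two-finger parallel gripper is mounted at the origin on the work surface. World frame = base frame: x ahead of the robot, y to its left, z up, the work surface at z = 0. Lengths are in m, angles in rad, forces in N, time in s.
With the tool pointing down it reaches from about 0.375 to 0.9 m from the base axis. Payload 3.1 kg.
Tool frame: the origin (TCP) lies at the very end of the fingers, on their centre line; the grasp point (between the pads) lies 19 mm behind it (manip.grasp_offset is the distance from the TCP to the grasp point, in m); y points along the fingers, z is the direction in which the jaws open and shut, and the axes are right-handed (so a half turn about y gives the same grasp; the last joint's range is limited). The gripper opens to 85 mm and grips with 20 to 120 N. Pads are 22 mm wide; open, the fingers measure 114 mm over their backs; the gripper's body (76 mm by 85 mm) begins 54 mm behind the grasp point. The pads swing forward as they close: fully open they stand 13 mm farther back than shut.
Start: joints at [-1.383, 0.527, 1.433, -0, 1.181, -0.178], TCP at [0.224, -0.583, 0.231] pointing down, gripper open.
Joint ranges: [-3.08, 3.08], [-0.75, 2.2], [0.22, 2.44], [-1.43, 4.57], [0, 2.65], [-2.85, 2.85]. Speed limits (rad/s): [2.79, 2.79, 3.14, 3.14, 3.14, 3.14].

### API

Orientations are given as a unit quaternion [x, y, z, w].
In Python, from station import manip gives the robot as it stands.
- The arm moves only by the tool apply_moves, never from a script. Its argument "motion" is a list of rows, each a list of 5 numbers: the finger opening in mm, from 0 to 85.4, then the shift along the tool's x, y, z in units of 30 mm (1.0 is 30 mm), then the turn about the tool's y in units of 10 degrees (1.0 is 10 degrees). In form: [[fingers, x, y, z, twist], ...]. A call has 1 to 12 rows; each row is the pose to reach, as a shift and turn from the pose commanded when the call began, along the tool's axes at that moment; what a row does not reach only later rows make up. A row lasts 1/8 s, in which the tool goes at most 62.5 mm and 10.7 degrees, less where a joint would pass 70% of its speed; a pose out of reach is approached as far as the arm can. A call with a gripper value outside its range is refused whole. The fingers move at their own pace and stop on an object; "squeeze" is the grip in N (left out, the last holds). Time passes only in rows, so rows that repeat a pose let the fingers close. It gives the time, the measured TCP pose, the force and the opening at its end, in the units of the state.
- manip.sense(): the state, without advancing time (a new reading comes with each control period).
- manip.snapshot(name): name is "scene" or "top"; returns the picture (400x640x3 uint8, red, green, blue); there is no depth.
- manip.get_calibration(name): a dict with "intrinsics" (3x3 intrinsics, pixels), "extrinsics" (4x4, takes a point from camera to world coordinates). Camera axes: x right, y up, looking along -z (the intrinsics and any distortion apply to the point x, -y, -z); pixel columns grow to the right and rows downward; lengths in m; the calibration is good to about 2 mm. A picture is of the moment at which its call begins. get_calibration takes no time and is no camera call.
- manip.sign_off(): hands the job in, once; it reports no verdict.
The state is a dict: "t": time; "q": joint angles; "qd": joint speeds; "tau": joint torques, N m; "tcp_pos": TCP position; "tool_rot": TCP orientation; "force": force on the tool from outside, world axes, zero at the start; "ft_torque": the same for the moment, N m; "finger_gap": opening from 0.0 (shut) to 1.0 (fully open).
Only numpy, scipy, OpenCV 4.12 (cv2) and the standard library are available. Lean on these libraries where they do the work, as an engineer would, in place of code of your own. Each camera call takes 0.05 s, during which the arm holds its last target.

## Working session

There is one attempt and no reset: what is moved stays moved. The work goes in short steps, Python scripts to look and compute and a tool call to move; the robot and the scene stay as the last step left them, time stands still between calls to the robot, and variables do not carry over. Pictures are saved under pics/ and viewed, and the job is handed in when it is done.

Besides the shell and the picture viewer there is one more tool, called after "Emit:" in YAML: its name, and indented under it one key for each argument. apply_moves: Moves the arm, as the interface text tells. Its arguments: {"type":"object","properties":{"motion":{"type":"array"},"squeeze":{"type":"number"}},"required":["motion"]}

```bash
ls -la; mkdir -p pics; python3 - <<'E'
from station import manip
import cv2,numpy as np
np.set_printoptions(precision=4,suppress=True)
s=manip.sense();print(s)
print(manip.grasp_offset)
for n in("scene","top"):
    c=manip.get_calibration(n);print(n,c)
    im=manip.snapshot(n);cv2.imwrite(f"pics/{n}0.png",im[...,::-1])
E
```

```text
total 12
drwxr-xr-x  3 agent agent 4096 Dec  6 21:01 .
drwxr-xr-x 23 root  root  4096 Dec  6 21:00 ..
drwxr-xr-x  2 agent agent 4096 Dec  6 21:01 pics
{'t': 0.0, 'q': array([-1.3825,  0.5285,  1.4339, -0.    ,  1.1814, -0.1785]), 'qd': array([ 0.0002, -0.0017, -0.0012, -0.0004,  0.0011,  0.0012]), 'tau': array([ -0.001 , -44.2352, -17.8026,  -0.0003,   0.0085,   0.    ]), 'tcp_pos': array([ 0.224 , -0.5827,  0.2303]), 'tool_rot': array([-0.129 ,  0.696 , -0.6945,  0.129 ]), 'force': array([-0.2754,  0.1799, -1.1228]), 'ft_torque': array([ 0.0369, -0.0045, -0.0659]), 'finger_gap': 0.9978700417318926}
0.0187
scene {'intrinsics': array([[457.0733,   0.    , 320.0819],
       [  0.    , 457.0733, 197.5345],
       [  0.    ,   0.    ,   1.    ]]), 'extrinsics': array([[ 0.1734, -0.7845,  0.5953,  1.3027],
       [ 0.9848,  0.1382, -0.1047, -0.1831],
       [-0.0002,  0.6045,  0.7966,  1.2322],
       [ 0.    ,  0.    ,  0.    ,  1.    ]])}
top {'intrinsics': array([[441.6058,   0.    , 326.6896],
       [  0.    , 441.6058, 204.5391],
       [  0.    ,   0.    ,   1.    ]]), 'extrinsics': array([[-0.025 ,  0.9983, -0.0529,  0.4402],
       [-0.9996, -0.0256, -0.0108, -0.0681],
       [-0.0121,  0.0526,  0.9985,  1.4918],
       [ 0.    ,  0.    ,  0.    ,  1.    ]])}
```

View pics/scene0.png

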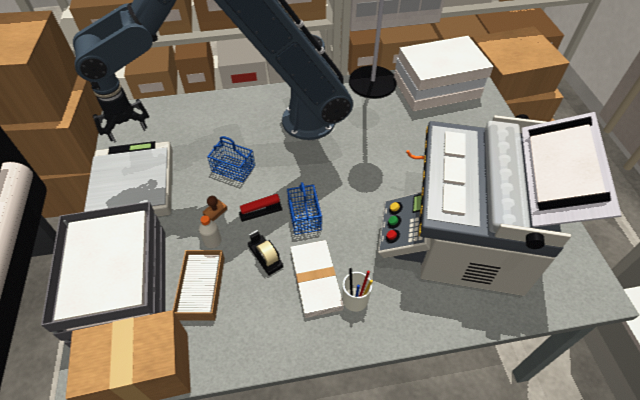

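View pics/top0.png

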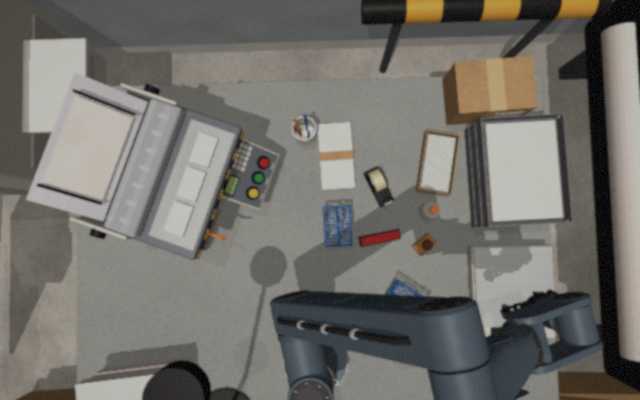

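Two blue baskets are visible. A is at scene (232,160) / top (407,287), and B is at scene (304,210) / top (338,223). Both cameras show the robot's left (+y) to the right in scene and to the left in top, so B should be the one meant. I'll check with a crop and measure.

```bash
cat > h.py <<'E'
import numpy as np,cv2
from station import manip
np.set_printoptions(precision=4,suppress=True)
C={n:manip.get_calibration(n) for n in("scene","top")}
def ray(n,u,v):
    K=C[n]["intrinsics"];E=C[n]["extrinsics"]
    d=np.linalg.inv(K)@[u,v,1.];d=E[:3,:3]@(d*[1,-1,-1]);return E[:3,3],d/np.linalg.norm(d)
def plane(n,u,v,z):
    o,d=ray(n,u,v);return o+d*(z-o[2])/d[2]
def tri(a,b):
    (o1,d1),(o2,d2)=ray("scene",*a),ray("top",*b)
    A=np.stack([d1,-d2],1);t=np.linalg.lstsq(A,o2-o1,rcond=None)[0]
    p,q=o1+d1*t[0],o2+d2*t[1];return (p+q)/2,np.linalg.norm(p-q)*1e3
def proj(n,P):
    K=C[n]["intrinsics"];E=C[n]["extrinsics"]
    p=E[:3,:3].T@(np.asarray(P)-E[:3,3]);p=p*[1,-1,-1];p=K@p;return p[:2]/p[2]
def crop(im,u0,v0,w,h,s):
    return cv2.resize(im[v0:v0+h,u0:u0+w],None,fx=s,fy=s,interpolation=cv2.INTER_CUBIC)
E
python3 - <<'E'
from h import *
s=cv2.imread("pics/scene0.png");t=cv2.imread("pics/top0.png")
a=crop(s,195,120,140,130,5);b=crop(t,310,190,130,110,6)
cv2.imwrite("pics/c1.png",a);cv2.imwrite("pics/c2.png",b)
print(plane("scene",232,180,0),plane("scene",304,232,0))
print(plane("top",407,287,.05),plane("top",338,223,.05))
E
```

```text
[ 0.2531 -0.3102  0.    ] [ 0.5093 -0.0958  0.    ]
[ 0.2433 -0.3053  0.05  ] [ 0.4554 -0.0879  0.05  ]
```

View pics/c1.png

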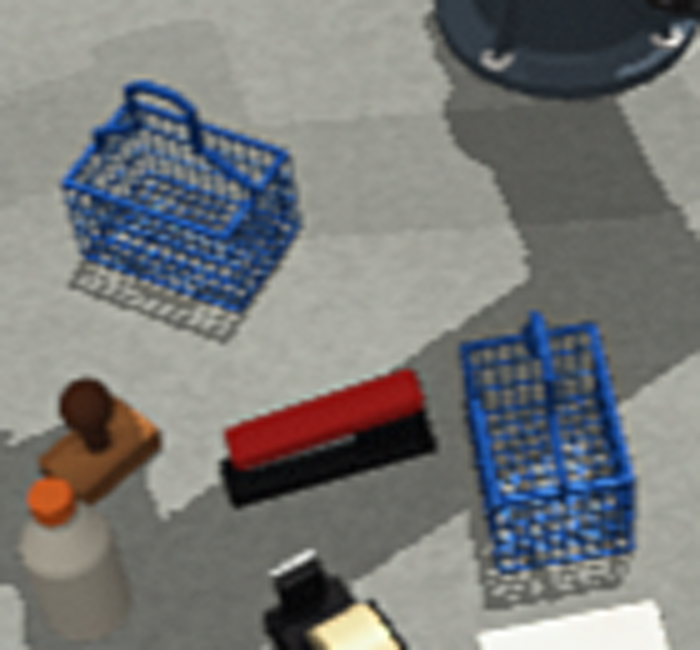

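View pics/c2.png

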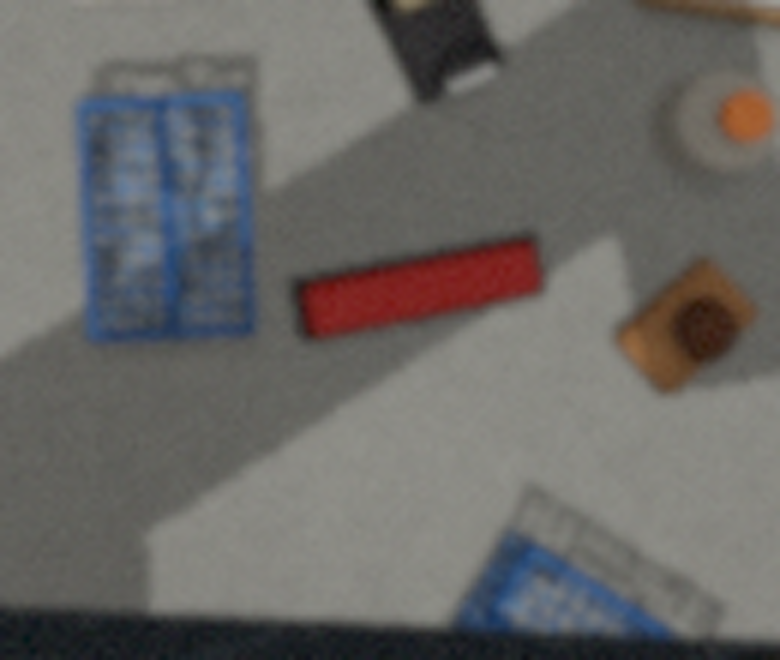

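B (y≈-0.09) lies farther left than A (y≈-0.31), so B is the target. It is upright, with its long axis roughly along world x and its rim corners visible in both views. The next crops cover the hook and buttons.

```bash
python3 - <<'E'
from h import *
s=cv2.imread("pics/scene0.png");t=cv2.imread("pics/top0.png")
cv2.imwrite("pics/c3.png",crop(s,370,110,100,150,4));cv2.imwrite("pics/c4.png",crop(t,190,100,110,165,3.6))
cv2.imwrite("pics/c3.png",np.hstack([cv2.resize(crop(s,370,110,90,150,4),(360,600)),cv2.resize(crop(t,185,105,110,150,4),(440,600))]))
sc=np.array([[463,345],[595,325],[632,478],[490,497]])/5.+[195,120]-.4
tc=np.array([[252,335],[92,340],[80,102],[245,92]])/6.+[310,190]-.4
P=[]
for a,b in zip(sc,tc):
    p,e=tri(a,b);P.append(p);print(p,e)
P=np.array(P);print("centre",P.mean(0),"top@.08",np.mean([plane("top",*b,.08) for b in tc],0))
for i in range(4):print(np.linalg.norm(P[i]-P[(i+1)%4]))
T=np.array([plane("top",*b,.08) for b in tc]);print(T)
l=(T[2]+T[3]-T[0]-T[1])/2;print("long axis yaw deg",np.degrees(np.arctan2(l[1],l[0])),np.linalg.norm(l))
E
```

```text
[ 0.3824 -0.1292  0.0731] 0.15613847370943706
[ 0.382  -0.0432  0.0746] 1.3852714578528247
[ 0.5088 -0.0406  0.0792] 0.11812836319998755
[ 0.5116 -0.1287  0.0849] 0.23321609159491988
centre [ 0.4462 -0.0854  0.078 ] top@.08 [ 0.4463 -0.0856  0.08  ]
0.08596564029473133
0.1269242835345079
0.08830283141935104
0.12971118273032106
[[ 0.3827 -0.1289  0.08  ]
 [ 0.3821 -0.044   0.08  ]
 [ 0.5087 -0.0407  0.08  ]
 [ 0.5118 -0.1288  0.08  ]]
long axis yaw deg 0.7596083732370938 0.1279149671670496
```

View pics/c3.png

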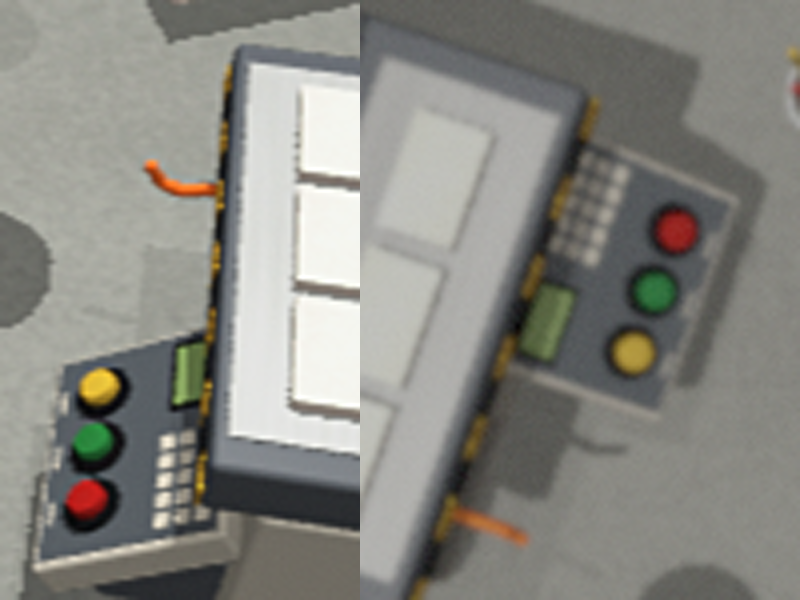

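```bash
cat > m.py <<'E'
from h import *
def masks(im,n):
    hsv=cv2.cvtColor(im,cv2.COLOR_RGB2HSV);o={}
    for k,(lo,hi) in dict(yellow=((20,110,90),(32,255,255)),green=((50,120,40),(80,255,255)),red=((174,120,80),(180,255,255))).items():
        m=cv2.inRange(hsv,lo,hi)
        if k=="red": m|=cv2.inRange(hsv,(0,150,80),(4,255,255))
        b=(375,190,420,250) if n=="scene" else (235,145,285,205)
        z=np.zeros_like(m);z[b[1]:b[3],b[0]:b[2]]=m[b[1]:b[3],b[0]:b[2]]
        k_,l,st,c=cv2.connectedComponentsWithStats(z)
        i=1+np.argmax(st[1:,4]);o[k]=(c[i],st[i])
    return o
E
python3 - <<'E'
from m import *
ims={n:cv2.cvtColor(cv2.imread(f"pics/{n}0.png"),cv2.COLOR_BGR2RGB) for n in("scene","top")}
M={n:masks(ims[n],n) for n in ims};B={}
for k in("yellow","green","red"):
    p,e=tri(M["scene"][k][0],M["top"][k][0]);B[k]=p;print(k,M["scene"][k],M["top"][k],p,e)
yd=B["yellow"]-B["red"];print(np.linalg.norm(yd));yd[2]=0;yd/=np.linalg.norm(yd);print("slitter y",yd,"yaw of slitter y",np.degrees(np.arctan2(yd[1],yd[0])))
tip=tri((370+151/4,110+165/4),(185+162/4,105+538/4));print("tip",tip)
# hook pixels in top
for n,b in(("scene",(400,140,430,165)),("top",(200,225,240,250))):
    h=cv2.cvtColor(ims[n],cv2.COLOR_RGB2HSV);m=cv2.inRange(h,(5,170,120),(16,255,255))
    v,u=np.nonzero(m[b[1]:b[3],b[0]:b[2]]);u+=b[0];v+=b[1]
    print(n,len(u),u.min(),u.max(),v.min(),v.max())
    for uu in range(u.min(),u.max()+1):print(uu,v[u==uu].mean().round(1) if (u==uu).any() else None,end="; ")
    print()
E
```

```text
yellow (array([394.4203, 206.1449]), array([390, 202,  10,   9,  69], dtype=int32)) (array([253.1446, 192.7229]), array([248, 188,  11,  10,  83], dtype=int32)) [0.5543 0.1723 0.1373] 0.11704917569543495
green (array([393.0541, 220.0541]), array([388, 216,  11,   9,  74], dtype=int32)) (array([258.2716, 177.5556]), array([254, 173,  10,  10,  81], dtype=int32)) [0.6009 0.1556 0.1358] 0.4297945333913764
red (array([391.2254, 234.0986]), array([386, 230,  11,   9,  71], dtype=int32)) (array([263.8718, 162.3846]), array([259, 158,  10,  10,  78], dtype=int32)) [0.6475 0.1372 0.137 ] 0.5044977879213666
0.09956072118240086
slitter y [-0.9361  0.3518  0.    ] yaw of slitter y 159.404173619684
tip (array([0.4143, 0.2419, 0.2137]), np.float64(1.8624883675820048))
scene 52 407 423 150 158
407 151.0; 408 152.0; 409 154.0; 410 155.0; 411 155.5; 412 156.0; 413 156.0; 414 157.0; 415 157.0; 416 157.0; 417 157.0; 418 157.0; 419 157.0; 420 157.0; 421 157.0; 422 157.0; 423 157.0; 
top 20 208 224 233 239
208 233.5; 209 233.5; 210 233.5; 211 233.5; 212 233.5; 213 234.0; 214 234.5; 215 235.0; 216 None; 217 236.0; 218 236.0; 219 None; 220 None; 221 237.0; 222 238.0; 223 238.0; 224 239.0;
```

```bash
python3 - <<'E'
from h import *
s=cv2.imread("pics/scene0.png");t=cv2.imread("pics/top0.png")
cv2.imwrite("pics/c5.png",np.hstack([crop(s,398,138,32,50,12),crop(t,198,205,34,50,12)]))
E
```

```text
(no output)
```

View pics/c5.png

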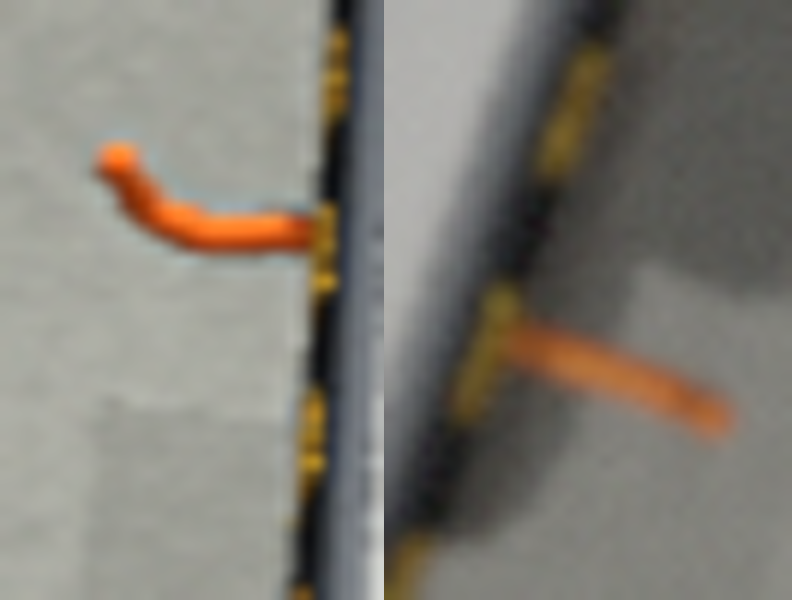

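```bash
python3 - <<'E'
from h import *
tip,e=tri((407.4,150.9),(225.2,239.1));print("tip",tip,e)
yd=np.array([-.9361,.3518,0]);xd=np.array([.3518,.9361,0])
seat=tip+31e-3*xd;print("seat from tip",seat)
ed=plane("top",208.2,233.3,.235);print("head edge at hook",ed,"-> seat",ed-22e-3*xd)
f=lambda u,v:(np.array([u-384,v])/12+[198,205]-.46)
# strip right edge points, z=.235
for u,v in((612,50),(560,185),(520,300),(480,420),(440,535)):
    p=plane("top",*f(u,v),.235);print(p,"x rel seat",(p-seat)@xd,(p-seat)@yd)
# scene strip left edge z .235
g=lambda u,v:(np.array([u,v])/12+[398,138]-.46)
for u,v in((328,30),(315,200),(305,330),(295,480)):
    p=plane("scene",*g(u,v),.235);print("sc",p,(p-seat)@xd,(p-seat)@yd)
for n,p in dict(y=[.5543,.1723,.1373],g=[.6009,.1556,.1358],r=[.6475,.1372,.137]).items():
    d=np.array(p)-seat;print(n,d@xd,d@yd)
E
```

```text
tip [0.4154 0.2411 0.2167] 0.09282341408393296
seat from tip [0.4263 0.2701 0.2167]
head edge at hook [0.4334 0.285  0.235 ] -> seat [0.4257 0.2644 0.235 ]
[0.503  0.2604 0.235 ] x rel seat 0.017881062880844793 -0.0751940197590138
[0.4711 0.2732 0.235 ] x rel seat 0.01865056383787412 -0.040912818162653374
[0.4441 0.283  0.235 ] x rel seat 0.01833729513001781 -0.012112791609924204
[0.4159 0.2928 0.235 ] x rel seat 0.01761999112566192 0.01773873624267361
[0.3889 0.3026 0.235 ] x rel seat 0.017308478992555033 0.04641519465834536
sc [0.3974 0.2983 0.235 ] 0.016260098003292332 0.03697980514310746
sc [0.4526 0.2772 0.235 ] 0.015898094775666182 -0.022106796815770928
sc [0.4929 0.2617 0.235 ] 0.015619465133317528 -0.0653112663788856
sc [0.5377 0.245  0.235 ] 0.015667782095315084 -0.11309859406719096
y -0.046509056264860474 -0.15424595313730946
g -0.0457480462648605 -0.20374327313730947
r -0.046578406264860504 -0.2538386531373094
```

```bash
cat >> h.py <<'E'
from scipy.spatial.transform import Rotation as R
def go(target, zdir=None):
    """shift in units from measured pose to TCP target, twist so tool z lies along zdir (either way)"""
    s=manip.sense();r=R.from_quat(s["tool_rot"]).as_matrix()
    print("t",s["t"],"tcp",s["tcp_pos"],"gap",s["finger_gap"],"F",s["force"]);print("tool axes x,y,z (cols)\n",r)
    print("shift units",r.T@(np.asarray(target)-s["tcp_pos"])/.03)
    if zdir is not None:
        z=r.T@np.asarray(zdir,float);a=np.degrees(np.arctan2(z[0],z[2]));print("twist units",a/10,(a+180)/10,(a-180)/10)
E
python3 - <<'E'
from h import *
# handle height: scene topmost handle point vs. plane x
for x in(.434,.446):
    o,d=ray("scene",195+537/5-.4,120+320/5-.4);print("bar z",o+d*(x-o[0])/d[0])
for v in(110,160,218,270,330):
    pass
print("handle mid top", plane("top",310+168/6-.4,190+218/6-.4,.152))
a=np.radians(.76)
go([.4463,-.0915,.20],[np.cos(a),np.sin(a),0])
E
```

```text
bar z [ 0.434  -0.086   0.1524]
bar z [ 0.446  -0.0873  0.1674]
handle mid top [ 0.4455 -0.0851  0.152 ]
t 0.1 tcp [ 0.224  -0.5828  0.2304] gap 0.9984768133680466 F [-0.1886  0.1036 -0.7   ]
tool axes x,y,z (cols)
 [[-0.9335 -0.0004  0.3586]
 [-0.3586  0.0019 -0.9335]
 [-0.0003 -1.     -0.0019]]
shift units [-12.7885   1.0433 -12.6274]
twist units -6.974321524830006 11.025678475169993 -24.974321524830007
```

Emit:
apply_moves:
  motion:
    - [85, -1.28, 0, -1.26, -0.7]
    - [85, -2.56, 0, -2.53, -1.4]
    - [85, -3.84, 0, -3.79, -2.1]
    - [85, -5.12, 0, -5.05, -2.8]
    - [85, -6.4, 0, -6.32, -3.5]
    - [85, -7.68, 0, -7.58, -4.2]
    - [85, -8.96, 0, -8.84, -4.9]
    - [85, -10.24, 0, -10.1, -5.6]
    - [85, -11.52, 0.3, -11.37, -6.3]
    - [85, -12.79, 0.6, -12.63, -6.97]
    - [85, -12.79, 0.8, -12.63, -6.97]
    - [85, -12.79, 0.8, -12.63, -6.97]

```text
t: 1.6
tcp_pos: [0.446, -0.0921, 0.2068]
tool_rot: [0.504, -0.497, 0.496, -0.503]
force: [0.0, -0.7, -0.4]
finger_gap: 1.0
```

```bash
python3 - <<'E'
from h import *
a=np.radians(.76)
go([.4463,-.0915,.111],[np.cos(a),np.sin(a),0])
cv2.imwrite("pics/s1.png",crop(manip.snapshot("scene")[...,::-1],240,60,150,200,3))
cv2.imwrite("pics/t1.png",crop(manip.snapshot("top")[...,::-1],270,170,140,180,3))
cv2.imwrite("pics/st1.png",np.hstack([cv2.imread("pics/s1.png")[:540],cv2.imread("pics/t1.png")[:540]])[:540,:800])
E
```

```text
t 1.6 tcp [ 0.446  -0.0921  0.2068] gap 0.9997026471464214 F [ 0.0403 -0.6941 -0.4155]
tool axes x,y,z (cols)
 [[ 0.0129 -0.0015  0.9999]
 [-0.9999  0.0002  0.0129]
 [-0.0002 -1.     -0.0015]]
shift units [-0.0183  3.1923  0.016 ]
twist units -0.00236119922367371 17.997638800776325 -18.002361199223675
```

View pics/st1.png

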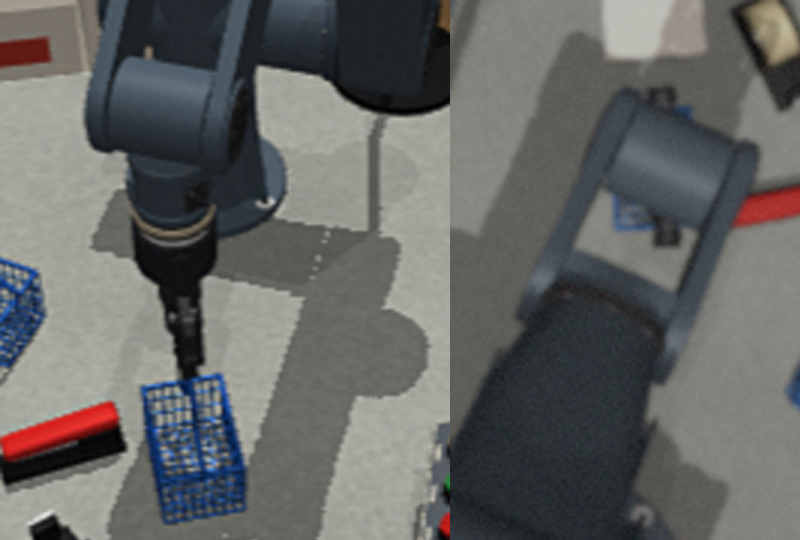

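```bash
python3 - <<'E'
from h import *
for u,v in((170,185),(120,165),(215,165),(175,265),(140,275),(213,275),(170,350)):
    U,V=240+u/3-.3,60+v/3-.3
    o,d=ray("scene",U,V);p=o+d*(.446-o[0])/d[0];print((u,v),p)
E
```

```text
(170, 185) [ 0.446  -0.0937  0.4211]
(120, 165) [ 0.446  -0.1344  0.4503]
(215, 165) [ 0.446  -0.0547  0.4376]
(175, 265) [ 0.446  -0.0933  0.3226]
(140, 275) [ 0.446  -0.1257  0.3154]
(213, 275) [ 0.446  -0.0587  0.3029]
(170, 350) [ 0.446  -0.1028  0.2043]
```

Emit:
apply_moves:
  motion:
    - [85, 0, 1.2, 0, 0]
    - [85, 0, 2.2, 0, 0]
    - [85, 0, 3.0, 0, 0]
    - [85, 0, 3.0, 0, 0]
  squeeze: 40

```text
t: 2.2
tcp_pos: [0.4453, -0.0931, 0.1163]
tool_rot: [0.503, -0.499, 0.496, -0.502]
force: [-0.4, -0.5, 1.0]
finger_gap: 0.999
```

```bash
python3 - <<'E'
from h import *
go([.4463,-.0915,.111])
cv2.imwrite("pics/s2.png",crop(manip.snapshot("scene")[...,::-1],270,120,80,130,4.5))
E
```

```text
t 2.2 tcp [ 0.4453 -0.0931  0.1163] gap 0.998730509143256 F [-0.3758 -0.5096  1.0099]
tool axes x,y,z (cols)
 [[ 0.0094 -0.0032  1.    ]
 [-1.      0.0014  0.0094]
 [-0.0015 -1.     -0.0031]]
shift units [-0.0542  0.1769  0.0348]
```

View pics/s2.png

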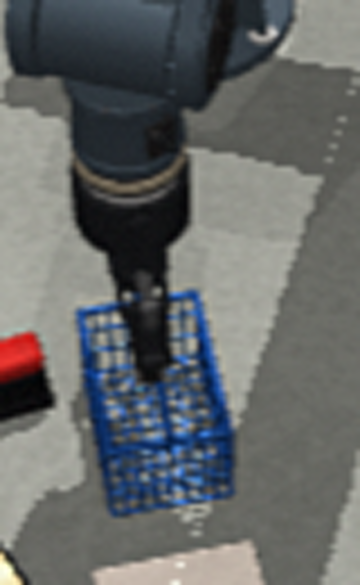

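Emit:
apply_moves:
  motion:
    - [85, -0.1, 0.1, 0, 0]
    - [40, -0.1, 0.1, 0, 0]
    - [40, -0.1, 0.1, 0, 0]
    - [40, -0.1, 0.1, 0, 0]
    - [40, -0.1, 0.1, 0, 0]
    - [40, -0.1, 0.1, 0, 0]
  squeeze: 40

```text
t: 3.0
tcp_pos: [0.4465, -0.0892, 0.1152]
tool_rot: [-0.503, 0.496, -0.497, 0.503]
force: [-1.8, -0.7, 5.5]
finger_gap: 0.64
```

```bash
python3 - <<'E'
from h import *
go([.4463,-.0915,.111]);print(manip.sense()["ft_torque"])
cv2.imwrite("pics/s3.png",crop(manip.snapshot("scene")[...,::-1],270,120,80,130,4.5))
E
```

```text
t 3.0 tcp [ 0.4465 -0.0892  0.1152] gap 0.6398783819369832 F [-1.8082 -0.6733  5.4581]
tool axes x,y,z (cols)
 [[ 0.0129  0.0008  0.9999]
 [-0.9999 -0.0007  0.0129]
 [ 0.0007 -1.      0.0008]]
shift units [ 0.0778  0.1389 -0.0072]
[-0.0566  0.0434 -0.0831]
```

View pics/s3.png

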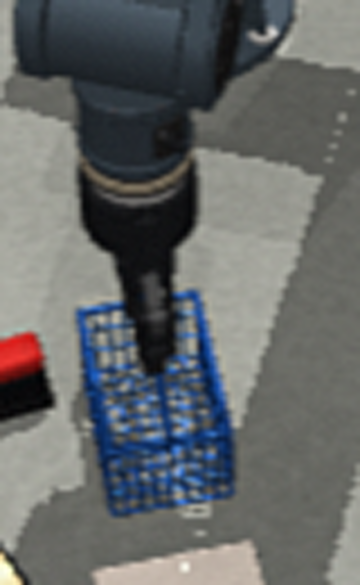

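Emit:
apply_moves:
  motion:
    - [40, 0, -0.4, 0, 0]
    - [40, 0, -1.2, 0, 0]
    - [40, 0, -2.2, 0, 0]
    - [40, 0, -3.0, 0, 0]
    - [40, 0, -3.5, 0, 0]
    - [40, 0, -3.5, 0, 0]

```text
t: 3.8
tcp_pos: [0.447, -0.0892, 0.2206]
tool_rot: [-0.503, 0.496, -0.498, 0.504]
force: [0.2, -0.2, -3.8]
finger_gap: 0.638
```

```bash
python3 - <<'E'
from h import *
go([.4032,.2084,.218],[.9361,-.3518,0])
cv2.imwrite("pics/s4.png",crop(manip.snapshot("scene")[...,::-1],260,60,110,180,3.3))
E
```

```text
t 3.8 tcp [ 0.447  -0.0892  0.2206] gap 0.6380569992852985 F [ 0.1702 -0.2311 -3.8275]
tool axes x,y,z (cols)
 [[ 0.0128  0.0028  0.9999]
 [-0.9999 -0.0013  0.0128]
 [ 0.0013 -1.      0.0028]]
shift units [-9.9374  0.0694 -1.3321]
twist units 2.1330365604855883 20.133036560485586 -15.866963439514413
```

View pics/s4.png

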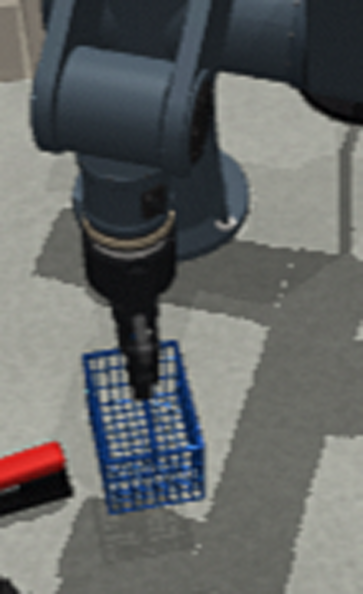

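Emit:
apply_moves:
  motion:
    - [40, -0.4, 0, -0.05, 0.1]
    - [40, -1.3, 0, -0.17, 0.3]
    - [40, -2.6, 0, -0.35, 0.6]
    - [40, -3.9, 0, -0.52, 0.9]
    - [40, -5.2, 0, -0.7, 1.2]
    - [40, -6.5, 0, -0.87, 1.5]
    - [40, -7.8, 0, -1.05, 1.8]
    - [40, -8.8, 0, -1.18, 2.0]
    - [40, -9.5, 0, -1.27, 2.13]
    - [40, -9.5, 0, -1.27, 2.13]
    - [40, -9.5, 0, -1.27, 2.13]

```text
t: 5.22
tcp_pos: [0.4042, 0.1949, 0.2187]
tool_rot: [-0.403, 0.581, -0.581, 0.402]
force: [0.7, -0.5, -3.7]
finger_gap: 0.635
```

```bash
python3 - <<'E'
from h import *
go([.4032,.2084,.220],[.9361,-.3518,0]);print(manip.sense()["q"])
a=manip.snapshot("scene")[...,::-1];b=manip.snapshot("top")[...,::-1]
cv2.imwrite("pics/s5.png",crop(a,330,50,130,160,3.5));cv2.imwrite("pics/t5.png",crop(b,170,180,130,140,4))
cv2.imwrite("pics/st5.png",np.hstack([cv2.resize(crop(a,330,60,110,150,3.6),(396,540)),cv2.resize(crop(b,180,190,110,150,3.6),(396,540))]))
E
```

```text
t 5.225 tcp [0.4042 0.1949 0.2187] gap 0.6353045795665699 F [ 0.7078 -0.5286 -3.7192]
tool axes x,y,z (cols)
 [[-0.351  -0.0017  0.9364]
 [-0.9364 -0.0008 -0.351 ]
 [ 0.0014 -1.     -0.0013]]
shift units [-0.409  -0.0445 -0.1907]
twist units 0.004785660425653412 18.004785660425654 -17.995214339574346
[ 0.1997  0.3118  1.8711 -0.0006  0.9604  0.5587]
```

View pics/st5.png

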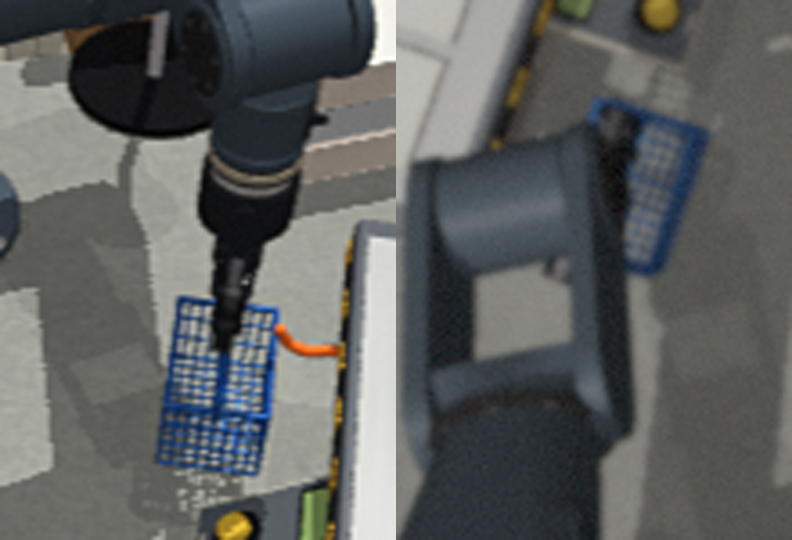

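Emit:
apply_moves:
  motion:
    - [40, 0, 0.2, -0.19, 0]
    - [40, -0.4, 0.4, -0.19, 0]
    - [40, -0.9, 0.4, -0.19, 0]
    - [40, -1.3, 0.4, -0.19, 0]
    - [40, -1.6, 0.4, -0.19, 0]
    - [40, -1.8, 0.4, -0.19, 0]
    - [40, -1.8, 0.4, -0.19, 0]

```text
t: 6.2
tcp_pos: [0.4185, 0.2484, 0.2073]
tool_rot: [0.403, -0.581, 0.581, -0.403]
force: [-0.4, 0.2, -3.4]
finger_gap: 0.64
```

```bash
python3 - <<'E'
from h import *
go([.4032,.2084,.220],[.9361,-.3518,0]);s=manip.sense();d=s["tcp_pos"]-[.4256,.268,.203];print("bar rel seat x,y,z",d@[.3518,.9361,0]+.0037,d@[-.9361,.3518,0],d[2]+.0368)
a=manip.snapshot("scene")[...,::-1];b=manip.snapshot("top")[...,::-1]
cv2.imwrite("pics/st6.png",np.hstack([crop(a,370,90,70,100,5.6),crop(b,180,190,70,100,5.6)]))
E
```

```text
t 6.2 tcp [0.4185 0.2484 0.2073] gap 0.6401641040214563 F [-0.3934  0.1917 -3.393 ]
tool axes x,y,z (cols)
 [[-0.3509  0.0002  0.9364]
 [-0.9364 -0.     -0.3509]
 [-0.0001 -1.      0.0002]]
shift units [ 1.4268 -0.422  -0.0115]
twist units 0.005396443301542156 18.005396443301542 -17.994603556698458
bar rel seat x,y,z -0.017166829435940757 -0.0003073788908216468 0.04114360527270702
```

View pics/st6.png

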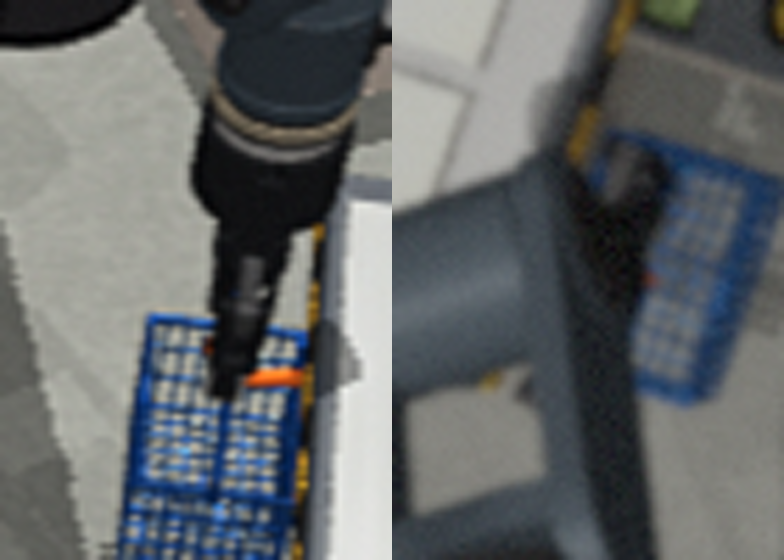

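Emit:
apply_moves:
  motion:
    - [40, -0.05, 0.3, 0, 0]
    - [40, -0.1, 0.6, 0, 0]
    - [40, -0.1, 0.75, 0, 0]
    - [40, -0.1, 0.75, 0, 0]

```text
t: 6.8
tcp_pos: [0.4191, 0.2506, 0.1841]
tool_rot: [-0.403, 0.581, -0.581, 0.402]
force: [-1.1, -1.2, -3.1]
finger_gap: 0.64
```

```bash
cat > st.py <<'E'
from h import *
s=manip.sense();d=s["tcp_pos"]-[.4256,.268,.203];print("t",s["t"],"F slitter x,y,z",s["force"]@[.3518,.9361,0],s["force"]@[-.9361,.3518,0],s["force"][2],"gap",s["finger_gap"],"bar rel seat x,y,z mm",1e3*(d@[.3518,.9361,0]+.0037),1e3*(d@[-.9361,.3518,0]),1e3*(d[2]+.0368))
E
python3 st.py
```

```text
t 6.8 F slitter x,y,z -1.5235413680409406 0.5521600131551482 -3.113211059845595 gap 0.6400703491132704 bar rel seat x,y,z mm -14.918450094168376 -0.003931823457153184 17.94964073633923
```

Emit:
apply_moves:
  motion:
    - [40, 0, 0.15, 0, 0]
    - [40, 0, 0.3, 0, 0]
    - [40, 0, 0.3, 0, 0]

```text
t: 7.18
tcp_pos: [0.4192, 0.2507, 0.1755]
tool_rot: [-0.403, 0.581, -0.581, 0.402]
force: [0.0, -0.0, -3.9]
finger_gap: 0.637
```

```bash
python3 st.py
```

```text
t 7.175 F slitter x,y,z -0.005414481843737321 -0.042698396277920325 -3.864089060008302 gap 0.6372500794367087 bar rel seat x,y,z mm -14.796071916025875 -0.06528783891053554 9.279822712988995
```

Emit:
apply_moves:
  motion:
    - [40, 0, 0.1, 0, 0]
    - [40, 0, 0.2, 0, 0]
    - [40, 0, 0.2, 0, 0]

```text
t: 7.55
tcp_pos: [0.4207, 0.2517, 0.1702]
tool_rot: [-0.401, 0.581, -0.581, 0.404]
force: [1.1, 4.6, -2.6]
finger_gap: 0.634
```

```bash
python3 st.py
```

```text
t 7.55 F slitter x,y,z 4.661595859174011 0.5672105669412268 -2.584989557287184 gap 0.6344137461445221 bar rel seat x,y,z mm -13.25000681647315 -1.150904211480687 4.028709844187794
```

Emit:
apply_moves:
  motion:
    - [50, 0, 0.05, 0, 0]
    - [60, 0, 0.05, 0, 0]
    - [70, 0, 0.05, 0, 0]
    - [85, 0, 0.05, 0, 0]
    - [85, 0, 0.05, 0, 0]
    - [85, 0, 0.05, 0, 0]

```text
t: 8.3
tcp_pos: [0.4194, 0.2507, 0.1682]
tool_rot: [-0.403, 0.581, -0.581, 0.402]
force: [0.1, 0.0, 0.3]
finger_gap: 0.997
```

```bash
python3 st.py; python3 - <<'E'
from h import *
a=manip.snapshot("scene")[...,::-1];b=manip.snapshot("top")[...,::-1]
cv2.imwrite("pics/st7.png",np.hstack([crop(a,370,90,70,100,5.6),crop(b,180,190,70,100,5.6)]))
E
```

```text
t 8.3 F slitter x,y,z 0.055791764570945014 -0.11178397252558812 0.2936445806861859 gap 0.9970778745338184 bar rel seat x,y,z mm -14.700296804982823 -0.29210526778946594 2.0178847622735194
```

View pics/st7.png

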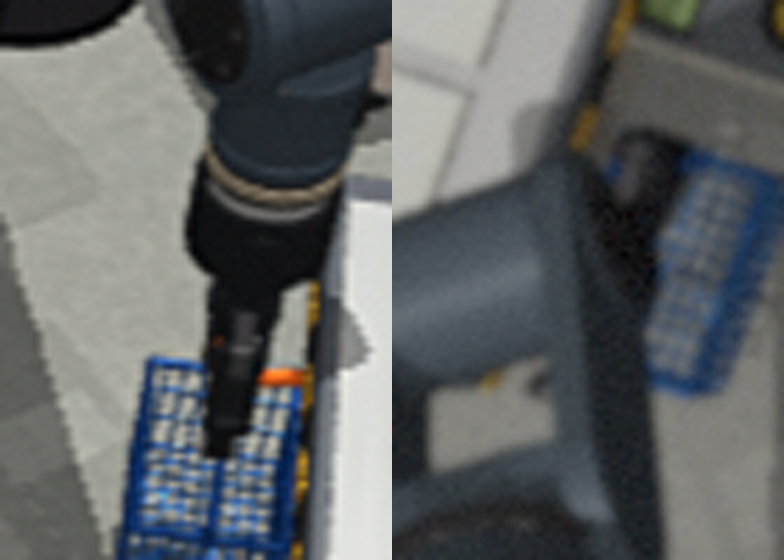

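Emit:
apply_moves:
  motion:
    - [85, 0, -0.5, 0, 0]
    - [85, 0, -1.3, 0, 0]
    - [85, 0, -2.2, 0, 0]
    - [85, 0.3, -3.0, 0, 0]
    - [85, 1.3, -3.4, 0, 0]
    - [85, 2.8, -3.4, 0, 0]
    - [60, 4.0, -3.4, 0, 0]
    - [30, 4.5, -3.4, 0, 0]
    - [0, 4.5, -3.4, 0, 0]

```text
t: 9.52
tcp_pos: [0.3722, 0.1241, 0.2705]
tool_rot: [-0.402, 0.582, -0.582, 0.402]
force: [0.5, -0.1, -0.3]
finger_gap: 0.372
```

```bash
python3 st.py; python3 - <<'E'
from h import *
a=manip.snapshot("scene")[...,::-1];b=manip.snapshot("top")[...,::-1]
cv2.imwrite("pics/scene8.png",a);cv2.imwrite("pics/top8.png",b)
cv2.imwrite("pics/st8.png",np.hstack([crop(a,370,90,70,100,5.6),crop(b,180,190,70,100,5.6)]))
E
```

```text
t 9.525 F slitter x,y,z 0.03534437337284014 -0.5145295339175588 -0.268651565957876 gap 0.37176994199969565 bar rel seat x,y,z mm -149.81245440213624 -0.6008893350652027 104.27524189834564
```

View pics/st8.png

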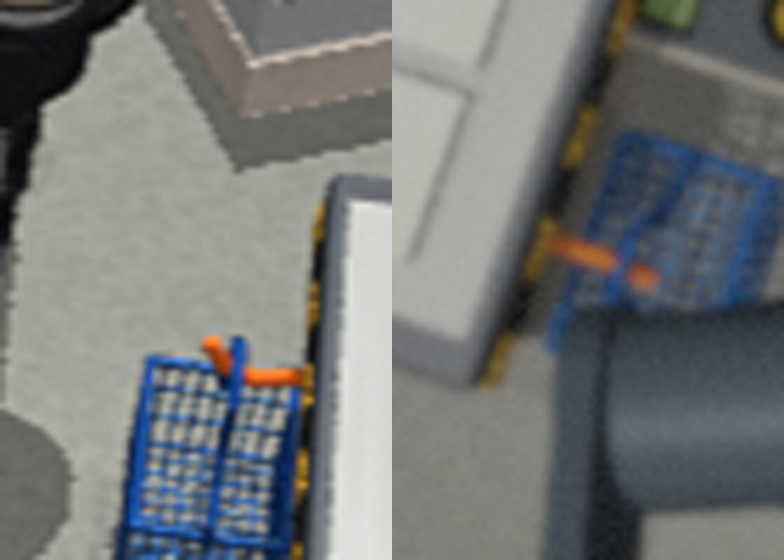

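```bash
python3 - <<'E'
from h import *
a=cv2.imread("pics/scene8.png");b=cv2.imread("pics/top8.png")
cv2.imwrite("pics/st9.png",np.hstack([crop(a,396,140,33,45,12),crop(b,200,215,33,45,12)]))
seat=np.array([.4256,.268,.203]);xd=np.array([.3518,.9361,0]);yd=np.array([-.9361,.3518,0])
for x in(0,-.007,-.014):
    P=seat+x*xd
    for e in(-.012,.012):
        for n,o in(("scene",(396,140,0)),("top",(200,215,396))):
            u=proj(n,P+e*yd);print(x,e,n,(u-[o[0],o[1]]+.46)*12+[o[2],0])
E
```

```text
0 -0.012 scene [245.6149 223.7315]
0 -0.012 top [623.6106 207.2674]
0 0.012 scene [251.219  154.7366]
0 0.012 top [590.1172 300.6242]
-0.007 -0.012 scene [217.6768 219.9279]
-0.007 -0.012 top [650.567  216.7285]
-0.007 0.012 scene [223.5628 151.0104]
-0.007 0.012 top [617.0913 310.1078]
-0.014 -0.012 scene [189.7701 216.1286]
-0.014 -0.012 top [677.5318 226.1924]
-0.014 0.012 scene [195.9375 147.2883]
-0.014 0.012 top [644.0738 319.5944]
```

View pics/st9.png

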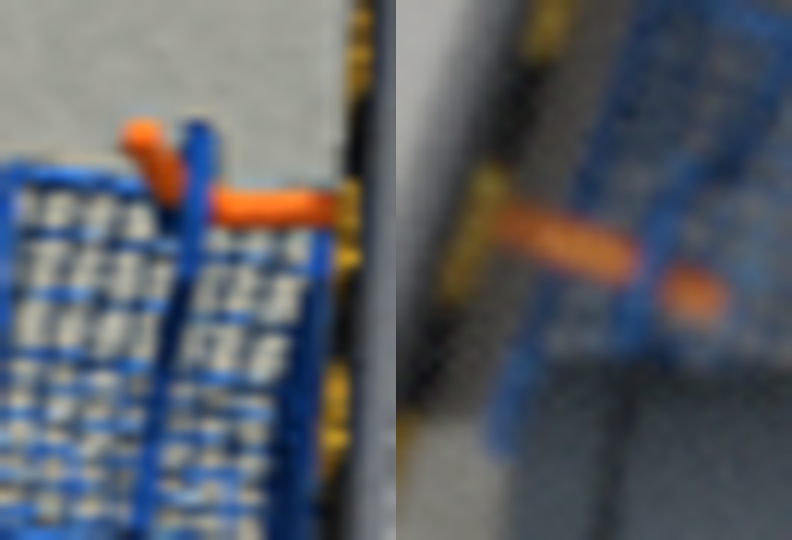

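```bash
python3 - <<'E'
from h import *
seat=np.array([.4256,.268,.203]);xd=np.array([.3518,.9361,0]);yd=np.array([-.9361,.3518,0])
f=lambda u,v:np.array([u,v])/12+[396,140]-.46
g=lambda u,v:np.array([u-396,v])/12+[200,215]-.46
for vs in(165,175,185):
    p,e=tri(f(199,vs),g(646,262));d=p-seat;print("bar",p,e,d@xd,d@yd,d[2])
p,e=tri(f(143,138),g(715,293));d=p-seat;print("tip",p,e,d@xd,d@yd,d[2])
E
```

```text
bar [0.4233 0.2552 0.2121] 1.9223258172062827 -0.012789258743157714 -0.0023885240155788632 0.00913421129645381
bar [0.4233 0.256  0.2082] 2.229558909286607 -0.01203392771488462 -0.0020188476693224836 0.005217466653808456
bar [0.4232 0.2569 0.2043] 2.5382570616048605 -0.011275038349446972 -0.0016475413860262298 0.001282304583564986
tip [0.416  0.2397 0.2167] 2.5124778500024245 -0.029871453193446217 -0.0009400307880309985 0.013718733367352354
```

The basket hangs, but the bar sits about 12 mm outboard of the seat on the ramp, close to the 14 mm limit. I'll nudge it in by pushing on the loop sides, with the fingers straddling the hook.

Emit:
apply_moves:
  motion:
    - [34, 0, 0.8, 0, 0]
    - [34, 0, 1.8, 0, 0]
    - [34, 0, 2.6, 0, 0]
    - [34, -0.6, 2.85, 0, 0]
    - [34, -1.6, 2.85, 0, 0]
    - [34, -2.6, 2.85, 0, 0]
    - [34, -3.4, 2.85, 0, 0]
    - [34, -3.9, 2.85, 0, 0]
    - [34, -3.9, 2.85, 0, 0]

```text
t: 10.75
tcp_pos: [0.4135, 0.2351, 0.1846]
tool_rot: [0.403, -0.581, 0.581, -0.403]
force: [-0.4, -0.3, 0.3]
finger_gap: 0.4
```

```bash
python3 st.py; python3 - <<'E'
from h import *
a=manip.snapshot("scene")[...,::-1];b=manip.snapshot("top")[...,::-1]
cv2.imwrite("pics/st10.png",np.hstack([crop(a,370,90,70,100,5.6),crop(b,180,190,70,100,5.6)]))
E
```

```text
t 10.75 F slitter x,y,z -0.42807526378829647 0.2604128986313047 0.29152764486729127 gap 0.39976733383784574 bar rel seat x,y,z mm -31.37928885836243 -0.25670627818066466 18.39827717729564
```

View pics/st10.png

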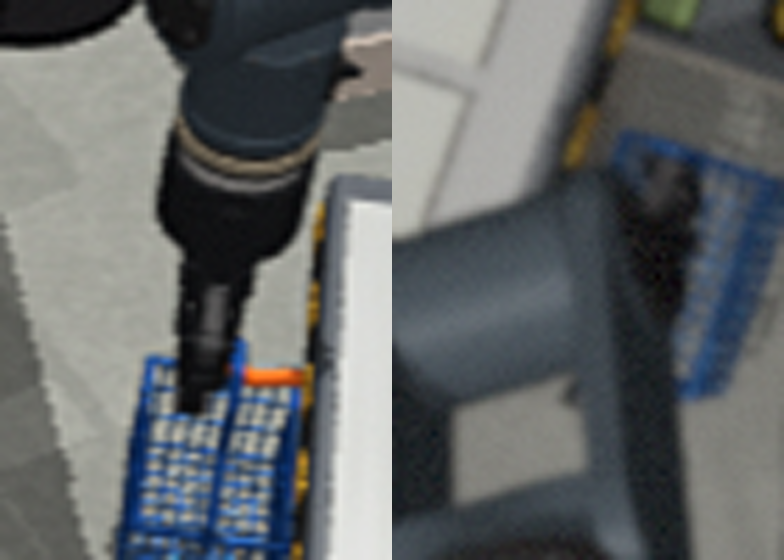

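Emit:
apply_moves:
  motion:
    - [34, -0.15, 0, 0, 0]
    - [34, -0.3, 0, 0, 0]
    - [34, -0.4, 0, 0, 0]
    - [34, -0.5, 0, 0, 0]
    - [34, -0.5, 0, 0, 0]

```text
t: 11.48
tcp_pos: [0.4186, 0.2482, 0.1849]
tool_rot: [-0.402, 0.581, -0.581, 0.403]
force: [0.3, -0.4, 0.1]
finger_gap: 0.398
```

```bash
python3 st.py; python3 - <<'E'
from h import *
a=manip.snapshot("scene")[...,::-1]
cv2.imwrite("pics/s11.png",crop(a,385,120,55,70,8))
E
```

```text
t 11.475 F slitter x,y,z -0.2664795913066173 -0.47253215951311545 0.08493889528541815 gap 0.39842615847974033 bar rel seat x,y,z mm -17.29491643221907 -0.4445978318909479 18.67110938496627
```

View pics/s11.png

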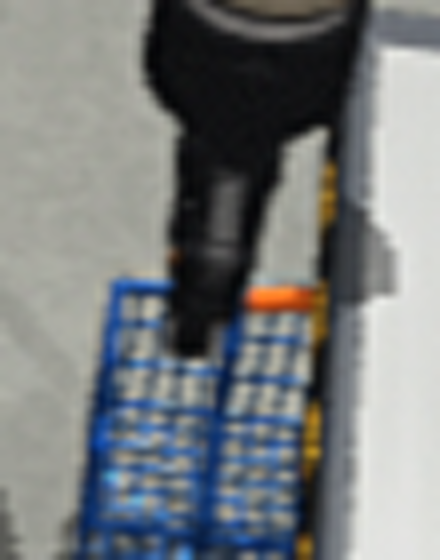

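Emit:
apply_moves:
  motion:
    - [34, -0.05, 0, 0, 0]
    - [34, -0.1, 0, 0, 0]
    - [34, -0.12, 0, 0, 0]
    - [34, -0.12, 0, 0, 0]

```text
t: 12.02
tcp_pos: [0.4197, 0.2514, 0.1848]
tool_rot: [-0.403, 0.581, -0.581, 0.403]
force: [-0.3, 0.5, -0.3]
finger_gap: 0.399
```

```bash
python3 st.py
```

```text
t 12.025 F slitter x,y,z 0.3052367335716675 0.4713465888855661 -0.34386955842504857 gap 0.3986980243404111 bar rel seat x,y,z mm -13.893633641039806 -0.3039080017049536 18.61616043416664
```

Now retreat outwards and look.

Emit:
apply_moves:
  motion:
    - [34, 0.3, 0, 0, 0]
    - [34, 1.0, 0, 0, 0]
    - [34, 2.0, -0.3, 0, 0]
    - [34, 3.2, -1.5, 0, 0]
    - [20, 4.3, -2.8, 0, 0]
    - [0, 4.8, -3.2, 0, 0]
    - [0, 5.0, -3.2, 0, 0]

```text
t: 12.9
tcp_pos: [0.367, 0.1103, 0.2812]
tool_rot: [0.402, -0.581, 0.582, -0.403]
force: [-0.7, 0.0, 0.4]
finger_gap: -0.005
```

```bash
python3 st.py; python3 - <<'E'
from h import *
a=manip.snapshot("scene")[...,::-1];b=manip.snapshot("top")[...,::-1]
cv2.imwrite("pics/scene12.png",a);cv2.imwrite("pics/top12.png",b)
cv2.imwrite("pics/st12.png",np.hstack([crop(a,396,140,33,45,12),crop(b,200,215,33,45,12)]))
E
```

```text
t 12.9 F slitter x,y,z -0.2480204799113251 0.6871536285283472 0.40794575093029495 gap -0.004671283916715509 bar rel seat x,y,z mm -164.495415315845 -0.6078261948258974 114.98342999766864
```

View pics/st12.png

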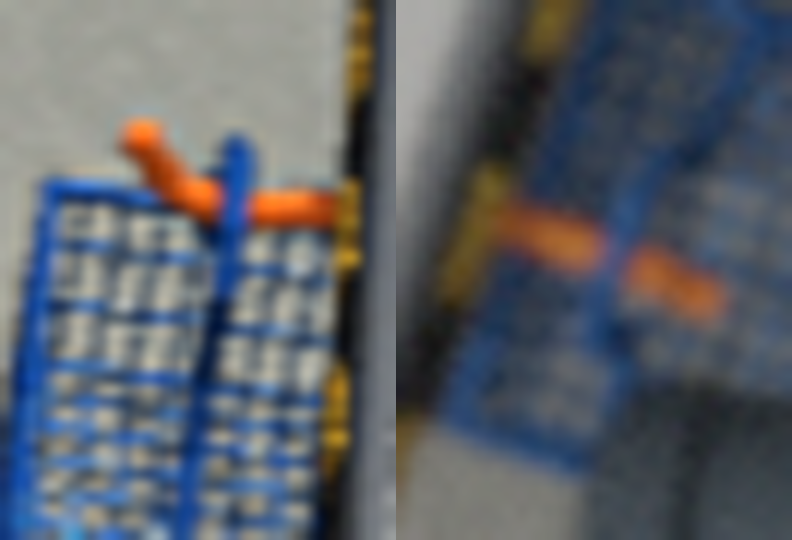

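The bar now sits about 2 mm from the seat. Next are the buttons. I'll remeasure them and work out the hover point over the yellow one.

```bash
python3 - <<'E'
from m import *
ims={n:cv2.cvtColor(cv2.imread(f"pics/{n}12.png"),cv2.COLOR_BGR2RGB) for n in("scene","top")}
M={n:masks(ims[n],n) for n in ims}
for k in("yellow","green","red"):
    p,e=tri(M["scene"][k][0],M["top"][k][0]);print(k,p,e)
xd=np.array([.3518,.9361,0])
Y=np.array([.5543,.1723,.1373])
go(Y-.008*xd+[0,0,.03],[.9361,-.3518,0])
G=np.array([.6009,.1556,.1365]);print("Y->G",G-Y)
E
```

```text
yellow [0.5543 0.1723 0.1372] 0.056689958796211394
green [0.6012 0.1558 0.1366] 0.9113273310400999
red [0.6476 0.1371 0.1372] 0.2983000082321874
t 13.0 tcp [0.3662 0.1108 0.2799] gap 0.0003320235953974546 F [ 0.0518 -0.5798  0.3743]
tool axes x,y,z (cols)
 [[-0.3524 -0.0018  0.9358]
 [-0.9358  0.0003 -0.3524]
 [ 0.0004 -1.     -0.0018]]
shift units [-3.864   3.7435  5.1511]
twist units -0.003797328889640632 17.99620267111036 -18.00379732888964
Y->G [ 0.0466 -0.0167 -0.0008]
```

Emit:
apply_moves:
  motion:
    - [0, -0.6, 0, 0.8, 0]
    - [0, -1.4, 0, 1.9, 0]
    - [0, -2.3, 0, 3.1, 0]
    - [0, -3.2, 0, 4.3, 0]
    - [0, -3.86, 0, 5.15, 0]
    - [0, -3.86, 1.0, 5.15, 0]
    - [0, -3.86, 2.4, 5.15, 0]
    - [0, -3.86, 3.5, 5.15, 0]
    - [0, -3.86, 3.75, 5.15, 0]
    - [0, -3.86, 3.75, 5.15, 0]

```text
t: 14.25
tcp_pos: [0.5521, 0.1655, 0.1674]
tool_rot: [-0.403, 0.582, -0.581, 0.402]
force: [-0.1, 1.1, -0.4]
finger_gap: -0.0
```

```bash
python3 - <<'E'
from h import *
xd=np.array([.3518,.9361,0])
go(np.array([.5543,.1723,.1373])-.008*xd+[0,0,.0021],[.9361,-.3518,0])
a=manip.snapshot("scene")[...,::-1];b=manip.snapshot("top")[...,::-1]
cv2.imwrite("pics/st13.png",np.hstack([crop(a,365,150,70,100,5.6),crop(b,220,120,70,100,5.6)]))
E
```

```text
t 14.25 tcp [0.5521 0.1655 0.1674] gap -0.00037574973486119553 F [-0.0815  1.1328 -0.3664]
tool axes x,y,z (cols)
 [[-0.351  -0.0018  0.9364]
 [-0.9364 -0.     -0.351 ]
 [ 0.0007 -1.     -0.0017]]
shift units [ 0.0292  0.9321 -0.0087]
twist units 0.005095202729645093 18.005095202729645 -17.994904797270355
```

View pics/st13.png

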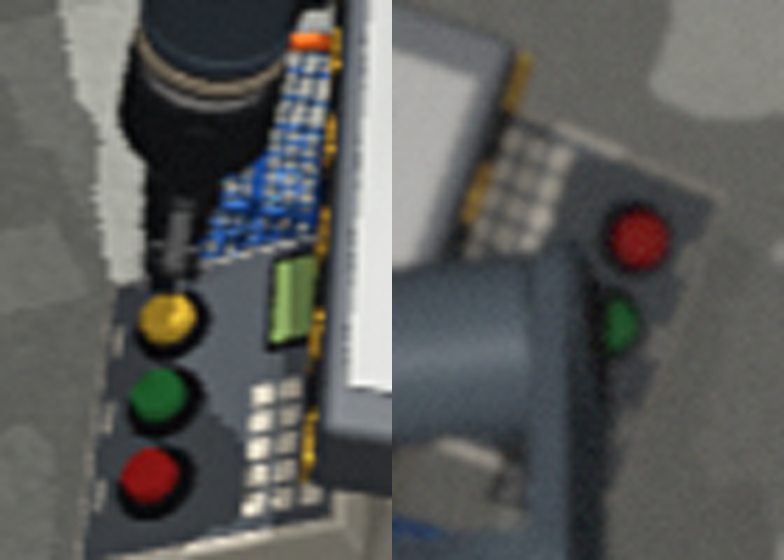

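Emit:
apply_moves:
  motion:
    - [0, 0.03, 0.4, 0, 0]
    - [0, 0.03, 0.75, 0, 0]
    - [0, 0.03, 0.9, 0, 0]
    - [0, 0.03, 0.9, 0, 0]

```text
t: 14.85
tcp_pos: [0.5516, 0.1638, 0.141]
tool_rot: [-0.403, 0.581, -0.581, 0.402]
force: [-1.1, -1.9, 1.5]
finger_gap: 0.002
```

Emit:
apply_moves:
  motion:
    - [0, -0.02, 0.08, 0, 0]
    - [0, -0.05, 0.12, 0, 0]
    - [0, -0.05, 0.12, 0, 0]

```text
t: 15.22
tcp_pos: [0.5524, 0.1656, 0.138]
tool_rot: [0.403, -0.581, 0.581, -0.403]
force: [-2.7, -0.7, 5.3]
finger_gap: -0.001
```

```bash
python3 st.py; python3 - <<'E'
from h import *
a=manip.snapshot("scene")[...,::-1]
cv2.imwrite("pics/s14.png",crop(a,375,180,45,70,8))
E
```

```text
t 15.225 F slitter x,y,z -1.6378537798290045 2.2987792711112993 5.319903289914613 gap -0.0010585141572797213 bar rel seat x,y,z mm -47.54398752388834 -154.71280652309923 -28.234476757959232
```

View pics/s14.png

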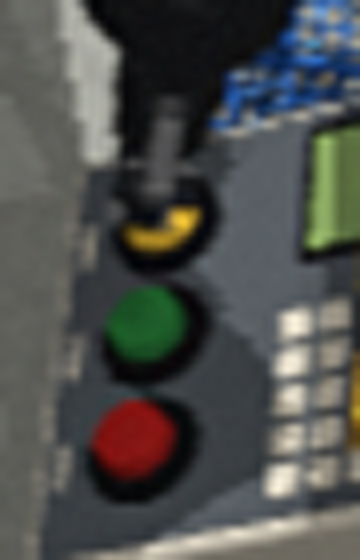

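Emit:
apply_moves:
  motion:
    - [0, -0.04, 0.08, 0, 0]
    - [0, -0.08, 0.16, 0, 0]
    - [0, -0.08, 0.16, 0, 0]

```text
t: 15.65
tcp_pos: [0.5527, 0.166, 0.1372]
tool_rot: [0.404, -0.58, 0.582, -0.402]
force: [-9.7, -8.2, 29.1]
finger_gap: -0.0
```

```bash
python3 st.py
```

```text
t 15.65 F slitter x,y,z -11.064280204609148 6.157250214351236 29.075779666999782 gap -9.978420120432035e-05 bar rel seat x,y,z mm -47.09282997399469 -154.8794869530979 -29.046248047722017
```

```bash
python3 - <<'E'
from h import *
a=manip.snapshot("scene")[...,::-1]
cv2.imwrite("pics/s15.png",crop(a,375,180,45,70,8))
E
```

```text
(no output)
```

View pics/s15.png

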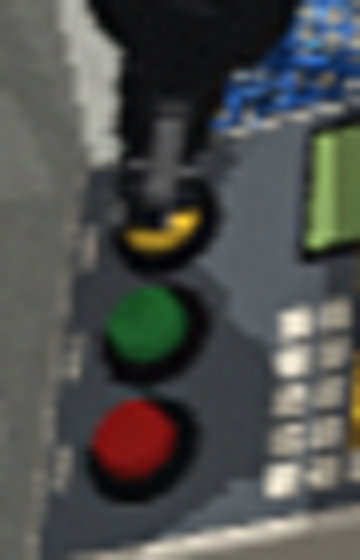

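```bash
python3 - <<'E'
from h import *
xd=np.array([.3518,.9361,0]);n=-.574*xd+[0,0,.819]
Y=np.array([.5543,.1723,.1373]);print(proj("scene",Y),proj("scene",Y-.006*n))
a=cv2.imread("pics/scene12.png")
cv2.imwrite("pics/s16.png",np.hstack([crop(a,375,180,45,70,8),cv2.imread("pics/s15.png")]))
E
```

```text
[394.4157 206.1453] [395.3617 207.2921]
```

View pics/s16.png

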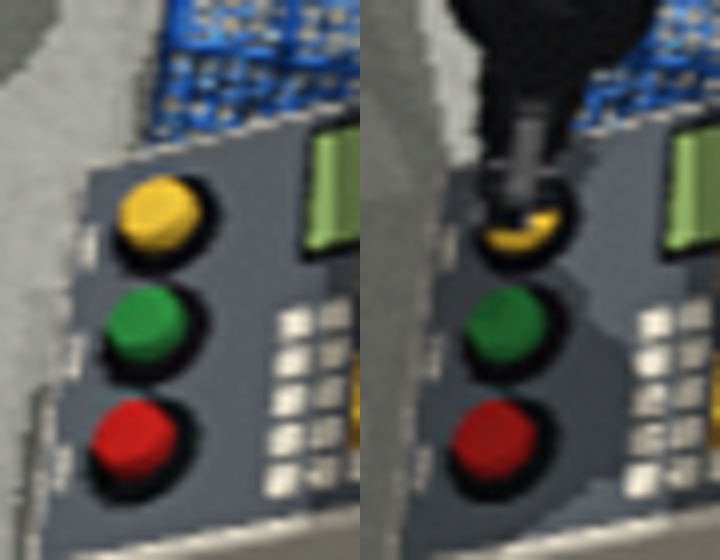

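The reaction jumped to about 29 N with no further movement, after roughly 6 mm along the button axis. Yellow is bottomed, so I'll retract and shift 50 mm to green.

Emit:
apply_moves:
  motion:
    - [0, 0.15, -0.25, 0, 0]
    - [0, 0.25, -0.8, 0, 0]
    - [0, 0.25, -1.2, 0, 0]
    - [0, 0.25, -1.2, 0.6, 0]
    - [0, 0.2, -1.2, 1.4, 0]
    - [0, 0.15, -1.2, 1.66, 0]
    - [0, 0.15, -0.8, 1.66, 0]
    - [0, 0.15, -0.5, 1.66, 0]
    - [0, 0.15, -0.4, 1.66, 0]
    - [0, 0.15, -0.4, 1.66, 0]

```text
t: 16.95
tcp_pos: [0.5976, 0.1462, 0.1444]
tool_rot: [-0.403, 0.581, -0.581, 0.402]
force: [0.4, 1.0, -0.1]
finger_gap: -0.0
```

```bash
python3 st.py;python3 - <<'E'
from h import *
xd=np.array([.3518,.9361,0]);G=np.array([.6011,.1557,.1367])
go(G-.008*xd+[0,0,.0021],[.9361,-.3518,0])
a=manip.snapshot("scene")[...,::-1]
cv2.imwrite("pics/s17.png",crop(a,375,180,45,70,8))
E
```

```text
t 16.95 F slitter x,y,z 1.0785831750704753 0.012538016428473646 -0.0974666564502994 gap -0.00012775744386574357 bar rel seat x,y,z mm -49.7697833138449 -203.82798984519084 -21.79575152453009
t 16.95 tcp [0.5976 0.1462 0.1444] gap -0.00012775744386574357 F [ 0.3677  1.014  -0.0975]
tool axes x,y,z (cols)
 [[-0.3512 -0.0015  0.9363]
 [-0.9363 -0.0002 -0.3512]
 [ 0.0007 -1.     -0.0014]]
shift units [-0.0697  0.1868 -0.0009]
twist units 0.0036991048603079177 18.00369910486031 -17.99630089513969
```

View pics/s17.png

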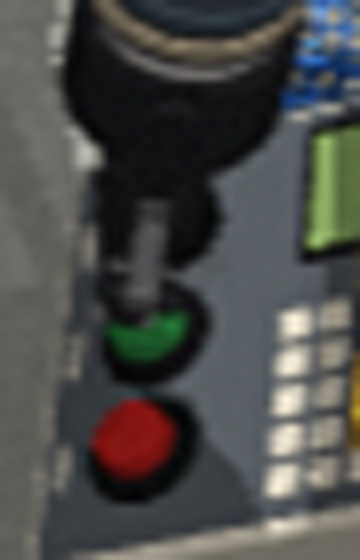

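Emit:
apply_moves:
  motion:
    - [0, -0.05, 0.14, 0, 0]
    - [0, -0.1, 0.24, 0, 0]
    - [0, -0.12, 0.3, 0, 0]
    - [0, -0.12, 0.3, 0, 0]

```text
t: 17.5
tcp_pos: [0.6002, 0.1491, 0.1385]
tool_rot: [0.402, -0.58, 0.582, -0.403]
force: [-4.0, -1.1, 13.6]
finger_gap: -0.004
```

```bash
python3 st.py
```

```text
t 17.5 F slitter x,y,z -2.454634143760934 3.3462800369060726 13.608719245851006 gap -0.0035707955454189573 bar rel seat x,y,z mm -46.170974271886735 -205.27398010826022 -27.70847055248618
```

Emit:
apply_moves:
  motion:
    - [0, -0.01, 0.06, 0, 0]
    - [0, -0.02, 0.1, 0, 0]
    - [0, -0.02, 0.1, 0, 0]

```text
t: 17.88
tcp_pos: [0.6004, 0.1492, 0.1381]
tool_rot: [0.402, -0.58, 0.582, -0.403]
force: [-7.5, -3.3, 26.5]
finger_gap: 0.001
```

```bash
python3 st.py; python3 - <<'E'
from h import *
a=manip.snapshot("scene")[...,::-1]
cv2.imwrite("pics/s18.png",crop(a,375,180,45,70,8))
E
```

```text
t 17.875 F slitter x,y,z -5.714456236530689 5.825035840929692 26.539552709952883 gap 0.0007749469713283177 bar rel seat x,y,z mm -45.97523037947052 -205.401414331251 -28.083835851019256
```

View pics/s18.png

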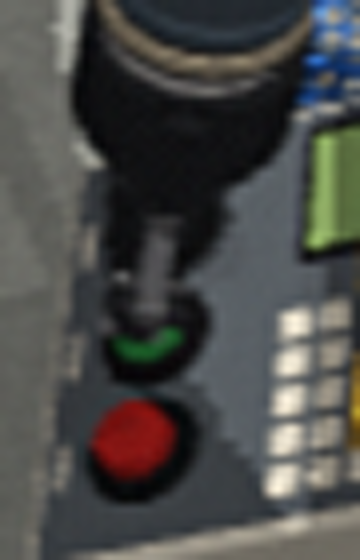

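Both buttons stop at the same depth along the axis (within 0.2 mm), and the green cap is visibly sunk. Now I'll retract clear.

Emit:
apply_moves:
  motion:
    - [0, 0.15, -0.25, 0, 0]
    - [0, 0.3, -1.0, 0, 0]
    - [0, 0.6, -2.2, 0, 0]
    - [0, 1.4, -3.6, 0, 0]
    - [0, 2.8, -4.8, 0, 0]
    - [0, 4.4, -5.0, 0, 0]
    - [0, 6.0, -5.0, 0, 0]
    - [0, 7.4, -5.0, 0, 0]
    - [0, 8.0, -5.0, 0, 0]
    - [0, 8.0, -5.0, 0, 0]

```text
t: 19.18
tcp_pos: [0.5154, -0.0752, 0.2828]
tool_rot: [-0.402, 0.582, -0.582, 0.402]
force: [0.1, 0.3, 0.5]
finger_gap: -0.002
```

```bash
python3 st.py; python3 - <<'E'
from m import *
S=manip.snapshot("scene");T=manip.snapshot("top");a=S[...,::-1];b=T[...,::-1]
cv2.imwrite("pics/scene19.png",a);cv2.imwrite("pics/top19.png",b)
cv2.imwrite("pics/st19.png",np.hstack([crop(a,370,130,70,110,5.4),crop(b,195,150,70,110,5.4)]))
M={n:masks(i,n) for n,i in(("scene",S),("top",T))}
for k in("yellow","green","red"):
    print(k,M["scene"][k][0],M["top"][k][0])
E
```

```text
t 19.175 F slitter x,y,z 0.3469476713233364 0.047155212872618285 0.5290832490949676 gap -0.0021935250567081256 bar rel seat x,y,z mm -285.9195624752583 -204.81681195411886 116.55958477306272
yellow [394.4203 206.1449] [253.2073 192.7195]
green [393.0267 220.    ] [257.9125 177.45  ]
red [391.2714 234.1429] [263.8158 162.3684]
```

View pics/st19.png

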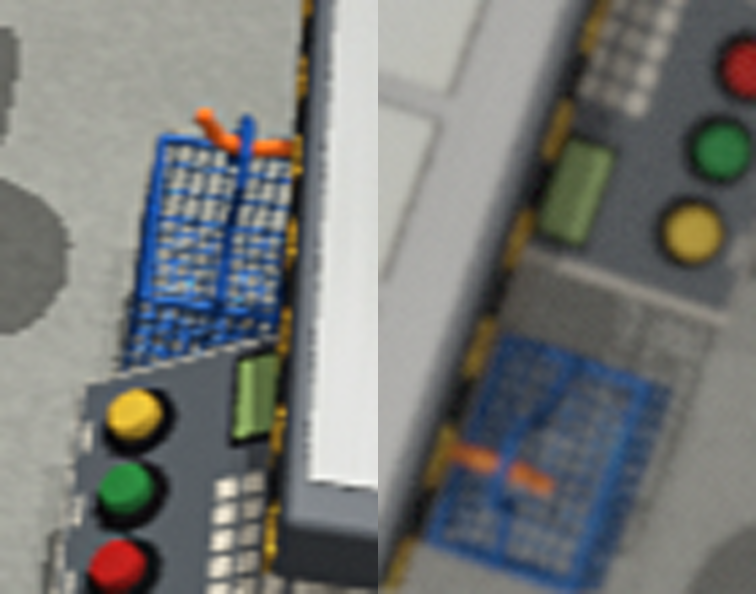

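View pics/scene19.png

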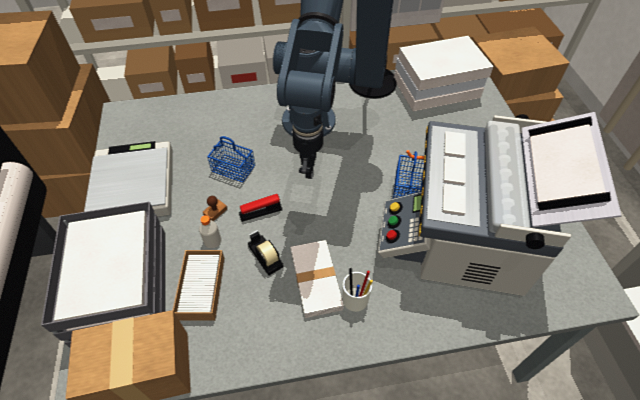

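```bash
python3 - <<'E'
from h import *
a=cv2.imread("pics/scene19.png");b=cv2.imread("pics/top19.png")
cv2.imwrite("pics/st20.png",np.hstack([crop(a,388,145,40,60,9.8),crop(b,198,208,40,60,9.8)]))
E
```

```text
(no output)
```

View pics/st20.png

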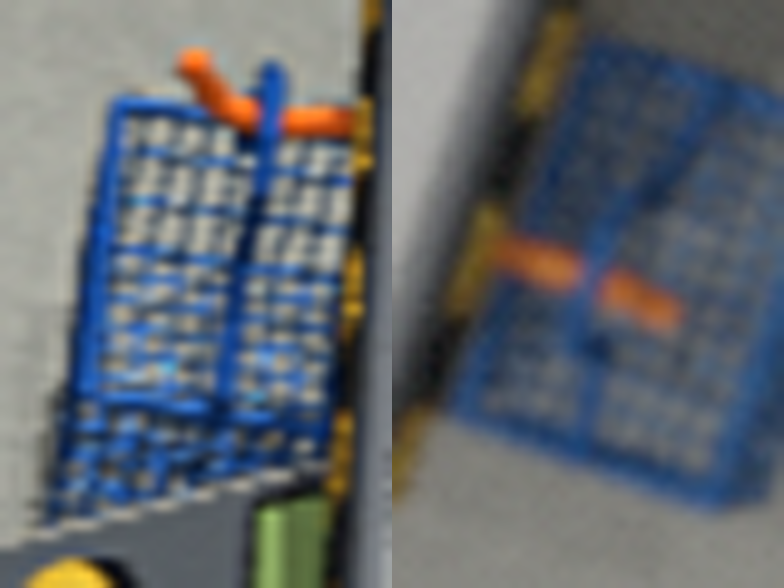

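```bash
python3 - <<'E'
from h import *
seat=np.array([.4256,.268,.203]);xd=np.array([.3518,.9361,0]);yd=np.array([-.9361,.3518,0])
f=lambda u,v:np.array([u,v])/9.8+[388,145]-.45
g=lambda u,v:np.array([u-392,v])/9.8+[198,208]-.45
for n,a,b in(("front rim +y",(118,105),(718,500)),("bar",(267,112),(593,280)),("tip",(196,65),(672,310))):
    p,e=tri(f(*a),g(*b));d=(p-seat);print(n,p,"err",e,"slitter rel seat mm",1e3*d@xd,1e3*d@yd,1e3*d[2])
for n,b in(("back -y",(590,45)),("back +y",(460,413)),("front +y",(718,500))):
    p=plane("top",*g(*b),.133);d=p-seat;print(n,1e3*d@xd,1e3*d@yd)
# scene mid handle attach near end and bar: tilt
s=manip.sense();print(s["t"],s["force"],s["qd"])
E
```

```text
front rim +y [0.3536 0.2462 0.1297] err 1.0712215555376994 slitter rel seat mm -45.73266563270214 59.7212406081975 -73.27103291348463
bar [0.4241 0.2655 0.199 ] err 1.6442264619889517 slitter rel seat mm -2.915256163985409 0.5123060485913576 -4.037151138811145
tip [0.4153 0.2402 0.2153] err 2.8542683864827874 slitter rel seat mm -29.599587558129187 -0.14812606895376193 12.275779838926082
back -y 39.66052650044802 -61.73048996530507
back +y 38.96408090670314 60.32209239002403
front +y -46.90340152577325 59.161051866417445
19.275 [ 0.3552  0.4744 -0.175 ] [ 0.0151  0.0012 -0.0031 -0.0019  0.0006 -0.0018]
```

```bash
python3 - <<'E'
from station import manip
print(manip.sign_off())
E
```

```text
the job is handed in; nothing more can be done
None
```

The basket is hung on the hook and released. I then pressed yellow reset and green start fully in, in that order, and handed the job in at about 19 s. No verdict was reported.

- **Basket choice:** I took the basket farthest to the robot's left (scene pixel (304,210), y ≈ -0.09 m); the other one was at y ≈ -0.31 m.
- **Hanging:** I gripped the loop 4 mm off centre so the gripper body cleared the head. After release the bar had stuck on the hook's ramp, about 12 mm outboard of the seat. I pushed the loop sides inward with the fingertips. It now sits about 3 mm from the seat along the hook, with 0.5 mm sideways error. Comparing the rim with the bar puts the tilt at under about 1°.
- **Buttons:** yellow stopped hard at about 29 N and green at about 27 N, at the same depth along the axis to within 0.2 mm. The green cap is visibly sunk in its picture. For yellow the picture was unclear, so full travel there rests on the force and depth readings. Afterwards all three buttons look out, in the same image positions as before to within 0.4 pixel.
- **Disagreements:** the hook tip triangulated about 4–6 mm lower than the text gives, so the bar's height (read as -4 mm) is good only to a few millimetres. The head edge and the hook tip gave seat positions about 4 mm apart along the hook, and I used the middle.
- **Bystanders:** I left the red button alone, and the other things on the bench look unmoved in the last scene picture (by eye only). The arm stood clear of everything at the end.

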